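# Park the captive screw of a screened box and slide its lid open

### The arm

A 6-joint arm with a two-finger parallel gripper is mounted at the origin on a cart in front of the work surface, level with it; the furniture and walls round the work are solid. World frame = base frame: x ahead of the robot, y to its left, z up, the work surface at z = 0. Lengths are in m, angles in rad, forces in N, time in s.
With the tool pointing down it reaches from about 0.25 to 0.775 m from the base axis. Payload 4 kg.
Tool frame: the origin (TCP) lies at the very end of the fingers, on their centre line; the grasp point (between the pads) lies 19 mm behind it (robot.hold_point_z is the distance from the TCP to the grasp point, in m); z points along the fingers, y is the line along which they close (so a half turn about z gives the same grasp; the last joint's range is limited). The gripper opens to 94 mm and grips with 3 to 60 N. Pads are 16 mm wide; open, the fingers measure 119 mm over their backs; the gripper's body (75 mm by 177 mm) begins 78 mm behind the grasp point.
Start: joints at [1.082, 0.087, 1.371, -0, 1.684, -0.103], TCP at [0.207, 0.51, 0.206] pointing down, gripper open.
Joint ranges: [-3.1, 3.1], [-0.76, 2.03], [0.27, 2.55], [-1.08, 4.22], [0.17, 2.65], [-2.57, 2.57]. Speed limits (rad/s): [2.79, 2.79, 3.14, 3.14, 3.14, 3.14].

### API

Orientations are given as [roll, pitch, yaw] about the fixed x, y, z axes, in that order (R = Rz(yaw) Ry(pitch) Rx(roll)).
In Python, from bench import robot gives the robot as it stands.
- The arm moves only by the tool carry_out, never from a script. Its argument "steps" is a list of rows, each a list of 3 entries, a list of its own where there are three numbers: the shift along the tool's x, y, z in m, then the turn about the tool's z in units of 10 degrees (1.0 is 10 degrees), then the closure, from -1 (fully open) to 1 (shut). In form: [[[tx, ty, tz], roll, jaw], ...]. A call has 1 to 10 rows; each row is the pose to reach, as a shift and turn from the pose commanded when the call began, along the tool's axes at that moment; what a row does not reach only later rows make up. A row lasts 1/8 s, in which the tool goes at most 62.5 mm and 10.7 degrees, less where a joint would pass 70% of its speed; a pose out of reach is approached as far as the arm can. A call with a gripper value outside its range is refused whole. The fingers move at their own pace and stop on an object; the grip force is fixed at half the most. Time passes only in rows, so rows that repeat a pose let the fingers close. It gives the time, the measured TCP pose, the force, the opening and the grip force at its end, in the units of the state.
- robot.get_obs(): the state, without advancing time (a new reading comes with each control period).
- robot.snapshot(name): name is "scene" or "top" or "wrist"; returns a dict with "image" (400x640x3 uint8, red, green, blue), "z_map" (400x640 float32, m along the optical axis (not along the pixel's ray), 0 where there is no reading), "mtx" (3x3 intrinsics, pixels), "D" ([k1, k2, p1, p2, k3] as OpenCV has them; the pictures are not rectified), "R" (3x3) and "t" (3): a world point X has camera coordinates R X + t. Camera axes: x right, y down, z forward; pixel columns grow to the right and rows downward; lengths in m; the calibration is good to about 2 mm. A picture is of the moment at which its call begins.
- robot.close_job(): hands the job in; it is judged then, once.
The state is a dict: "time": time; "joint_positions": joint angles; "qvel": joint speeds; "joint_torque": joint torques, N m; "tool_pos": TCP position; "ee_rot": TCP orientation; "wrist_force": force on the tool from outside, world axes, zero at the start; "wrist_torque": the same for the moment, N m; "width": finger opening in m; "finger_force": force on a finger pad.
Only numpy, scipy, OpenCV 4.12 (cv2) and the standard library are available. Lean on these libraries where they do the work, as an engineer would, in place of code of your own. Each camera call takes 0.05 s, during which the arm holds its last target. There are 200 camera calls.

### The job

Open the screened metal box to show its circuit board: its sliding lid is locked by the knurled captive screw, whose spring holds the tip down in the box, so pull the screw up until its thread bears on the thread in the brass bush, turn it anticlockwise under that pull until the thread takes it, and wind it up nearly to its stop, where it stays by itself. Then let go of it and slide the lid fully open by the black pull bar, leaving the screw parked up. Work by feel: pull and turn gently, give way as the screw climbs, never force the thread or its stop, do not drag the lid against the locked screw, and leave the other things lying where they are.

Things in the scene. Friction and masses are not known exactly. Their poses are not given: they have to be found in the camera images.
- shield_box: the screened box, cast aluminium, 170 mm along its x, 96 mm along its y, 48 mm tall with the guides of the lid; heavy, does not shift. Origin under its centre on the table, z up. The lid slides along its +x. Two coaxial sockets stick out 15 mm from its +y side.
- screw_head (a point): centre of the round knurled steel head of the captive screw: 22 mm across, 16 mm tall, grips well. It stands upright on the lid, 58 mm from the box's middle towards +x. A spring in the bush pushes it down (4.5 N when down, 7.5 N when 16 mm up). Down, this centre is 8.5 mm above bush_top; up at its stop about 25 mm. The tip leaves its hole in the box when 10 mm up.
- screw: the whole captive screw; origin on its axis, level with the lid's underside when down, z up. If let go before the bush's thread carries it, it falls back. Once carried it stays up by friction, can be let go and regrasped, and climbs on anticlockwise to a stop at about 16.5 mm. It turns stiffly by about 0.02 N m. How its thread lies about the axis is not known.
- bush_top (a point): centre of the flat top of the brass bush, 24 mm across, on the lid below the screw head; 62 mm above the table. The bush stands 17 mm above the lid; its foot flange is 31 mm across.
- screw_bush: brass bush on the lid, round the screw; origin on the axis, level with the lid's underside. Inner thread right-hand, three starts 120 degrees apart, hidden, 18 mm rise a turn, 1.3 mm axial play. The screw's thread bears on it when pulled up 4 to 10 mm, by how it is turned; turned anticlockwise under pull it runs up until, within 120 degrees, the next start slips in below and carries it.
- anchor_block: the block inside the box, under the bush, whose hole the screw's tip drops 10 mm into; 1.2 mm of play along the slide. Origin below the screw axis at the level of the table.
- lid_handle (a point): centre of the black pull bar on the lid: 12 mm thick along the slide, 52 mm long across it, 21 mm tall, its underside on the lid (lid top is 45 mm above the table). 98 mm from the screw axis.
- lid (a joint): how far the lid has slid open along the box's +x, in m: 0 shut, 0.060 at the end stop; about 2 N of friction. Locked by the screw's tip until the screw is parked.
- screwdriver: bystander: small cross-head screwdriver, 143 mm, lying by the box; origin under its centre
- tweezers: bystander: steel tweezers, 121 mm, lying behind the box; origin under the centre
- flux_tin: bystander: round tin, 49 mm across, 20 mm tall; origin under its centre
- battery_9v: bystander: block battery standing upright, 18 x 26 x 48 mm; origin under its centre
- toy_motor: bystander: small motor, 42 mm long; origin under its centre

How it is judged:
By the outcome, as a careful person would: the job done as asked, in the order asked, and still so for the second after the job is handed in, with the robot touching nothing.
It also fails if it takes over 72 s, if anything falls off the work surface, if the arm or the gripper's body presses on something with over 40 N, if the wrist force passes 120 N, or if a joint passes its speed limit or range.

## Working session

There is one attempt and no reset: what is moved stays moved. The work goes in short steps, Python scripts to look and compute and a tool call to move; the robot and the scene stay as the last step left them, time stands still between calls to the robot, and variables do not carry over. Pictures are saved under pics/ and viewed, at most 10 in all, crops included, and the job is handed in when it is done.

Besides the shell and the picture viewer there is one more tool, called after "Request:" as name(argument=value, ...), one argument or row to a line, values as JSON. carry_out: Moves the arm, as the interface text tells. Its arguments: {"type":"object","properties":{"steps":{"type":"array","items":{"type":"array"}}},"required":["steps"]}

```bash
mkdir -p pics; ls
python3 - <<'E'
from bench import robot
import cv2,numpy as np
o=robot.get_obs();print({k:np.round(v,3).tolist() for k,v in o.items()},robot.hold_point_z)
a=[]
for n in("scene","top"):
    s=robot.snapshot(n);np.savez(f"{n}0.npz",**s);cv2.imwrite(f"pics/{n}0.png",s["image"][...,::-1]);print(n,s["R"].round(3).tolist(),s["t"].round(3),s["mtx"].round(1).tolist(),s["D"])
E
```

```text
pics
{'time': 0.0, 'joint_positions': [1.082, 0.088, 1.372, -0.0, 1.684, -0.103], 'qvel': [0.0, -0.002, -0.001, -0.0, 0.001, -0.001], 'joint_torque': [0.0, -34.018, -30.243, 0.072, 0.033, -0.0], 'tool_pos': [0.207, 0.509, 0.204], 'ee_rot': [-3.139, -0.0, 2.756], 'wrist_force': [0.487, 0.615, -0.005], 'wrist_torque': [0.057, -0.003, 0.031], 'finger_force': 0.0, 'width': 0.094} 0.0188
scene [[0.738, -0.675, 0.015], [-0.513, -0.575, -0.637], [0.438, 0.462, -0.771]] [-0.401  0.415  0.78 ] [[379.9, 0.0, 317.7], [0.0, 379.9, 203.1], [0.0, 0.0, 1.0]] [0.00936153 0.         0.         0.         0.        ]
top [[-0.008, -1.0, 0.027], [-0.993, 0.005, -0.121], [0.121, -0.027, -0.992]] [0.065 0.605 1.174] [[433.5, 0.0, 323.4], [0.0, 433.5, 207.2], [0.0, 0.0, 1.0]] [-0.05096504  0.          0.          0.          0.        ]
```

View pics/scene0.png

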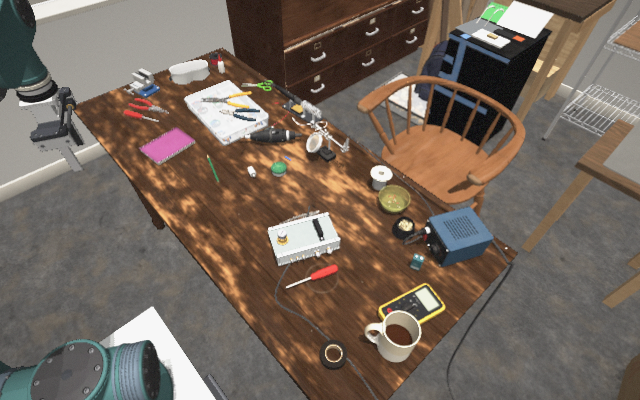

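View pics/top0.png

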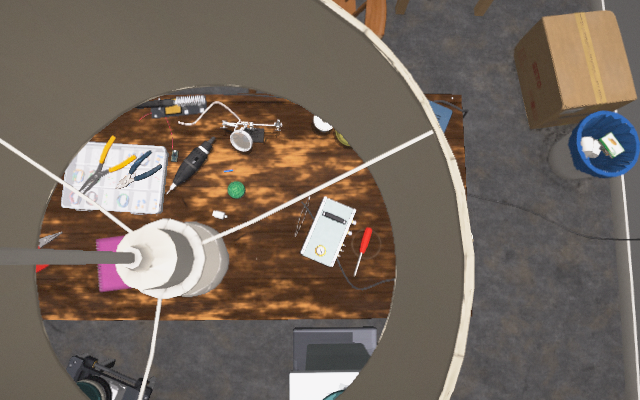

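The scene view shows the box at about (305,238), with the screw at (283,237) and the bar at (319,230). The top view has the screw at (320,250) and the bar at (334,216). The lid therefore slides towards the robot. Next I'll zoom in and measure.

```bash
cat > h.py <<'E'
import numpy as np,cv2
def ray(s,u,v):
    p=cv2.undistortPoints(np.array([[[u,v]]],float),s["mtx"],s["D"])[0,0]
    d=s["R"].T@np.r_[p,1]; c=-s["R"].T@s["t"]; return c,d
def onz(s,u,v,z):
    c,d=ray(s,u,v); return c+d*(z-c[2])/d[2]
def proj(s,X):
    return cv2.projectPoints(np.array([X],float),cv2.Rodrigues(s["R"])[0],s["t"],s["mtx"],s["D"])[0][0,0]
E
python3 - <<'E'
from h import *
S=np.load("scene0.npz");T=np.load("top0.npz")
a=cv2.resize(S["image"][200:280,255:355],None,fx=4,fy=5,interpolation=cv2.INTER_CUBIC)
a=cv2.resize(S["image"][200:275,260:350],(390,325),interpolation=cv2.INTER_CUBIC)
b=cv2.resize(T["image"][190:275,290:370],(390,414),interpolation=cv2.INTER_CUBIC)
c=np.zeros((414,790,3),np.uint8);c[:325,:390]=a;c[:,400:790]=b
cv2.imwrite("pics/z0.png",c[...,::-1])
for s,p,q in((S,(283,236),(319,230)),(T,(320,250),(334,216))):
    print(onz(s,*p,.078).round(3),onz(s,*q,.066).round(3))
E
```

```text
[0.48  0.063 0.078] [0.567 0.022 0.066]
[0.486 0.072 0.078] [0.578 0.033 0.066]
```

View pics/z0.png

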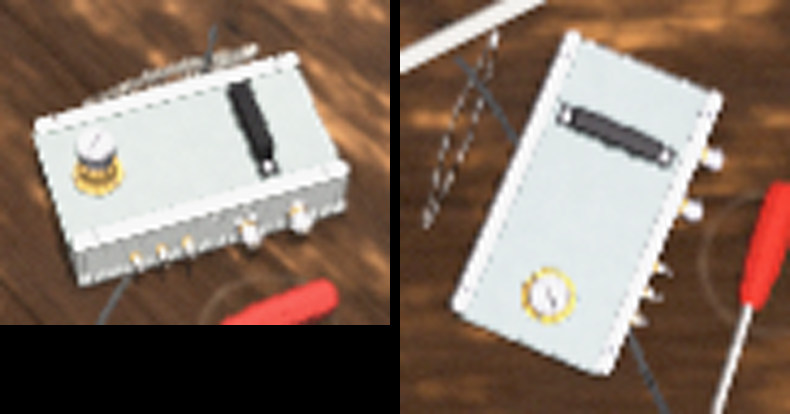

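```bash
cat >> h.py <<'E'
from scipy.spatial.transform import Rotation as Ro
def tool(o): return Ro.from_euler("xyz",o["ee_rot"]).as_matrix()
def rel(o,X): return (tool(o).T@(np.array(X)-o["tool_pos"])).round(4)
def st(o):
    print({k:np.round(o[k],4).tolist() for k in("time","joint_positions","tool_pos","ee_rot","wrist_force","wrist_torque","width","finger_force")})
E
python3 - <<'E'
from h import *
from bench import robot
S=np.load("scene0.npz");T=np.load("top0.npz")
for s,p,q in((S,(282.4,232.3),(318.2,229.3)),(T,(320.4,250.8),(334.3,217.7))):
    print(onz(s,*p,.0785).round(3),onz(s,*q,.066).round(3))
print(rel(robot.get_obs(),[.484,.069,.2]))
E
```

```text
[0.486 0.072 0.078] [0.567 0.025 0.066]
[0.484 0.071 0.079] [0.573 0.032 0.066]
[-0.4225 -0.3035  0.0049]
```

Request:
carry_out(
  steps=[
    [[-0.05, -0.036, 0], 1, -1],
    [[-0.1, -0.072, 0], 2, -1],
    [[-0.15, -0.108, 0], 3, -1],
    [[-0.2, -0.144, 0], 4, -1],
    [[-0.25, -0.18, 0], 5, -1],
    [[-0.3, -0.216, 0], 6, -1],
    [[-0.35, -0.252, 0], 7, -1],
    [[-0.39, -0.28, 0], 8, -1],
    [[-0.423, -0.303, 0], 8, -1],
    [[-0.423, -0.303, 0], 8, -1],
  ],
)

```text
time: 1.35
tool_pos: [0.4854, 0.0675, 0.2044]
ee_rot: [-3.14, 0.001, 1.355]
wrist_force: [0.4, 0.7, 1.2]
width: 0.0941
finger_force: 0.0
```

Run:
```python
from h import *
from bench import robot
s=robot.snapshot("wrist");np.savez("w0.npz",**s);cv2.imwrite("pics/w0.png",s["image"][...,::-1])
o=robot.get_obs();st(o);print(rel(o,[.485,.071,.15]),proj(s,[.485,.071,.0785]))
```

```text
{'time': 1.4, 'joint_positions': [0.0249, -0.0462, 1.5082, 0.0005, 1.6815, 0.2386], 'tool_pos': [0.4848, 0.0689, 0.2047], 'ee_rot': [-3.1396, -0.0, 1.3572], 'wrist_force': [0.0812, 0.44, 0.8352], 'wrist_torque': [-0.0718, 0.027, 0.0225], 'width': 0.0941, 'finger_force': 0.0}
[ 0.0021 -0.0002  0.0547] [314.6256807  186.19659903]
```

View pics/w0.png

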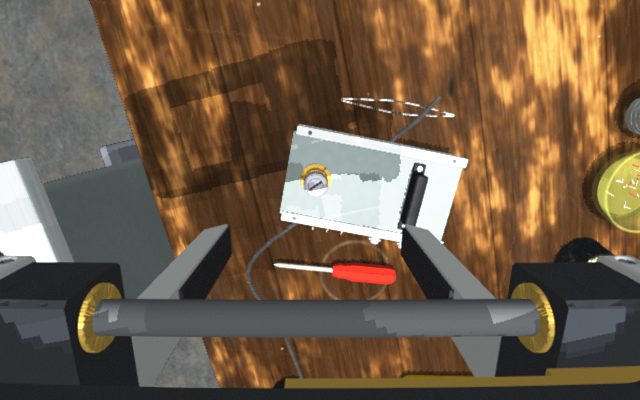

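```bash
cat >> h.py <<'E'
def cloud(s):
    v,u=np.mgrid[0:400,0:640]
    p=cv2.undistortPoints(np.stack([u,v],-1).reshape(-1,1,2).astype(float),s["mtx"],s["D"])[:,0]
    z=s["z_map"].reshape(-1)
    return ((np.c_[p*z[:,None],z]-s["t"])@s["R"]).reshape(400,640,3)
E
python3 - <<'E'
from h import *
s=np.load("w0.npz");P=cloud(s);v,u=np.mgrid[0:400,0:640]
m=(P[...,2]>.070)&(abs(u-316)<25)&(abs(v-182)<25)&(s["z_map"]>0)
print(m.sum(),u[m].min(),u[m].max(),v[m].min(),v[m].max(),np.median(P[m],0).round(4))
c=((u[m].min()+u[m].max())/2,(v[m].min()+v[m].max())/2);print(c)
for q in (c,(316,183)): print(onz(s,*q,.0785).round(4))
b=(P[...,2]>.058)&(P[...,2]<.075)&(abs(u-415)<25)&(v<260)&(v>150)&(s["z_map"]>0)
print(b.sum(),P[b].mean(0).round(4),v[b].min(),v[b].max())
d=cv2.fitLine(P[b][:,:2].astype(np.float32),cv2.DIST_L2,0,.01,.01).ravel();print(d, np.degrees(np.arctan2(d[1],d[0])))
A=onz(s,299,126,.048);B=onz(s,467,158,.048);print(A.round(3),B.round(3),np.degrees(np.arctan2(*(A-B)[1::-1])))
E
```

```text
488 303 327 171 196 [0.4859 0.073  0.0787]
(np.float64(315.0), np.float64(183.5))
[0.4859 0.0734 0.0785]
[0.4868 0.0736 0.0785]
734 [0.5753 0.0356 0.0652] 173 225
[0.39749545 0.91760415 0.5752635  0.03564852] 66.57829
[0.481 0.125 0.048] [0.635 0.061 0.048] 157.18096017852503
```

Request:
carry_out(
  steps=[
    [[0.004, 0, 0.02], 1, -1],
    [[0.004, 0, 0.04], 2, -1],
    [[0.004, 0, 0.06], 3, -1],
    [[0.004, 0, 0.06], 4, -1],
    [[0.004, 0, 0.06], 5, -1],
    [[0.004, 0, 0.06], 6, -1],
    [[0.004, 0, 0.06], 7, -1],
    [[0.004, 0, 0.06], 8, -1],
    [[0.004, 0, 0.06], 9, -1],
    [[0.004, 0, 0.06], 10, -1],
  ],
)

```text
time: 2.65
tool_pos: [0.4848, 0.0751, 0.1454]
ee_rot: [-3.141, 0.001, -0.389]
wrist_force: [0.5, -0.6, 0.6]
width: 0.0938
finger_force: 0.0
```

Request:
carry_out(
  steps=[
    [[0, 0, 0], 1, -1],
    [[0, 0, 0], 2, -1],
    [[0, 0, 0], 2.3, -1],
    [[0, 0, 0], 2.3, -1],
    [[0, 0, 0], 2.3, -1],
  ],
)

```text
time: 3.28
tool_pos: [0.4853, 0.0744, 0.1455]
ee_rot: [-3.141, 0.0, -0.785]
wrist_force: [-0.5, -0.1, 0.4]
width: 0.0937
finger_force: 0.0
```

Run:
```python
from h import *
from bench import robot
s=robot.snapshot("wrist");np.savez("w1.npz",**s);cv2.imwrite("pics/w1.png",s["image"][...,::-1])
o=robot.get_obs();st(o)
p=proj(s,[.486,.0725,.0785]);print(p,rel(o,[.486,.0725,.1]))
P=cloud(s);v,u=np.mgrid[0:400,0:640]
m=(P[...,2]>.072)&(P[...,2]<.085)&(np.hypot(u-p[0],v-p[1])<50)&(s["z_map"]>0)
c=((u[m].min()+u[m].max())/2,(v[m].min()+v[m].max())/2);print(m.sum(),c,np.ptp(u[m]),np.ptp(v[m]),P[m].mean(0))
print(onz(s,*c,.0785))
```

```text
{'time': 3.325, 'joint_positions': [0.0359, -0.0246, 1.6047, 0.0002, 1.5615, 2.3924], 'tool_pos': [0.4854, 0.0742, 0.1455], 'ee_rot': [-3.1415, 0.0002, -0.7857], 'wrist_force': [0.2638, -0.6125, -0.4482], 'wrist_torque': [0.0903, 0.1775, 0.0072], 'width': 0.094, 'finger_force': 0.0}
[316.80002855 205.47153689] [0.0016 0.0008 0.0455]
706 (np.float64(317.5), np.float64(203.0)) 29 30 [0.486945   0.07103305 0.0784056 ]
[0.48697447 0.07079683 0.0785    ]
```

View pics/w1.png

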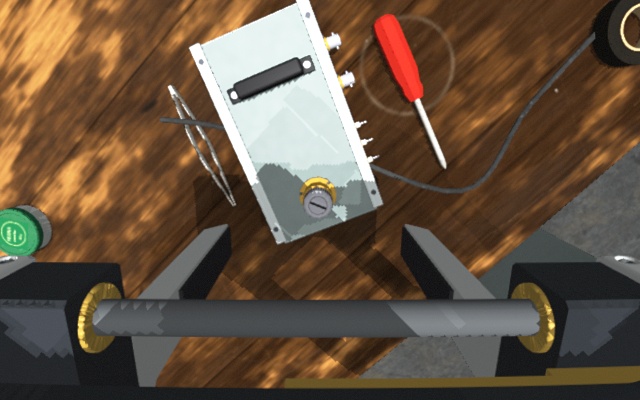

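Request:
carry_out(
  steps=[
    [[0.0023, 0.0011, 0.02], 0, -1],
    [[0.0023, 0.0011, 0.04], 0, -0.5],
    [[0.0023, 0.0011, 0.06], 0, -0.3],
    [[0.0023, 0.0011, 0.072], 0, -0.1],
    [[0.0023, 0.0011, 0.08], 0, 0.1],
    [[0.0023, 0.0011, 0.08], 0, 0.3],
    [[0.0023, 0.0011, 0.08], 0, 0.3],
    [[0.0023, 0.0011, 0.08], 0, 0.3],
  ],
)

```text
time: 4.32
tool_pos: [0.4871, 0.0712, 0.0663]
ee_rot: [-3.14, -0.001, -0.787]
wrist_force: [0.0, 0.4, 0.3]
width: 0.033
finger_force: 0.0
```

Run:
```python
from h import *
from bench import robot
s=robot.snapshot("wrist");np.savez("w2.npz",**s);cv2.imwrite("pics/w2.png",s["image"][100:320,150:490][...,::-1])
o=robot.get_obs();st(o);print(proj(s,[.4863,.0718,.0785])-[150,100])
```

```text
{'time': 4.375, 'joint_positions': [0.0299, 0.0295, 1.7131, 0.0001, 1.3977, 2.3879], 'tool_pos': [0.487, 0.0712, 0.0661], 'ee_rot': [-3.1406, -0.0008, -0.7872], 'wrist_force': [-0.0249, -0.4844, 0.4192], 'wrist_torque': [0.024, 0.174, -0.0172], 'width': 0.0334, 'finger_force': 0.0}
[166.20849929 150.78535219]
```

View pics/w2.png

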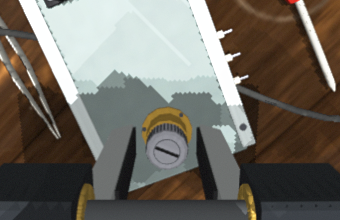

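The head sits centred between the fingers at about (167,150) in the crop, so I'll close on it.

Request:
carry_out(
  steps=[
    [[-0.0004, 0, 0], 0, 1],
    [[-0.0004, 0, 0], 0, 1],
    [[-0.0004, 0, 0], 0, 1],
    [[-0.0004, 0, 0], 0, 1],
    [[-0.0004, 0, 0], 0, 1],
  ],
)

```text
time: 5.0
tool_pos: [0.4863, 0.0715, 0.0657]
ee_rot: [-3.141, -0.0, -0.787]
wrist_force: [-0.3, -0.5, 2.9]
width: 0.021
finger_force: 30.0
```

Request:
carry_out(
  steps=[
    [[0, 0, -0.001], 0, 1],
    [[0, 0, -0.002], 0, 1],
    [[0, 0, -0.003], 0, 1],
    [[0, 0, -0.003], 0, 1],
  ],
)

```text
time: 5.5
tool_pos: [0.486, 0.0715, 0.0679]
ee_rot: [3.141, 0.001, -0.787]
wrist_force: [2.0, -0.1, -5.8]
width: 0.0212
finger_force: 30.0
```

Request:
carry_out(
  steps=[
    [[0, 0, -0.0005], 0, 1],
    [[0, 0, -0.001], 0, 1],
    [[0, 0, -0.001], 0, 1],
  ],
)

```text
time: 5.88
tool_pos: [0.486, 0.0715, 0.0694]
ee_rot: [3.141, 0.0, -0.787]
wrist_force: [1.6, -0.3, -6.1]
width: 0.0212
finger_force: 30.0
```

Request:
carry_out(
  steps=[
    [[0, 0, -0.0005], 0, 1],
    [[0, 0, -0.001], 0, 1],
    [[0, 0, -0.001], 0, 1],
  ],
)

```text
time: 6.25
tool_pos: [0.486, 0.0715, 0.0704]
ee_rot: [3.141, 0.0, -0.787]
wrist_force: [0.8, 0.2, -5.8]
width: 0.0214
finger_force: 30.0
```

Request:
carry_out(
  steps=[
    [[0, 0, -0.0005], 0, 1],
    [[0, 0, -0.001], 0, 1],
    [[0, 0, -0.001], 0, 1],
  ],
)

```text
time: 6.62
tool_pos: [0.4861, 0.0715, 0.0714]
ee_rot: [3.141, 0.0, -0.787]
wrist_force: [0.4, 0.1, -6.4]
width: 0.0212
finger_force: 30.0
```

Request:
carry_out(
  steps=[
    [[0, 0, -0.0005], 0, 1],
    [[0, 0, -0.001], 0, 1],
    [[0, 0, -0.001], 0, 1],
  ],
)

```text
time: 7.0
tool_pos: [0.4861, 0.0715, 0.0722]
ee_rot: [3.141, 0.0, -0.787]
wrist_force: [0.9, 0.3, -7.7]
width: 0.0212
finger_force: 30.0
```

Request:
carry_out(
  steps=[
    [[0, 0, -0.0005], 0, 1],
    [[0, 0, -0.0005], 0, 1],
    [[0, 0, -0.0005], 0, 1],
  ],
)

```text
time: 7.38
tool_pos: [0.486, 0.0715, 0.0724]
ee_rot: [3.141, 0.001, -0.787]
wrist_force: [1.1, 0.2, -12.3]
width: 0.0214
finger_force: 30.0
```

Request:
carry_out(
  steps=[
    [[0, 0, -0.00025], -0.5, 1],
    [[0, 0, -0.0005], -1, 1],
    [[0, 0, -0.00075], -1.5, 1],
    [[0, 0, -0.001], -2, 1],
  ],
)

```text
time: 7.88
tool_pos: [0.4862, 0.0717, 0.0735]
ee_rot: [-3.141, 0.001, -0.435]
wrist_force: [1.5, 0.8, -11.2]
width: 0.0209
finger_force: 30.0
```

Request:
carry_out(
  steps=[
    [[0, 0, -0.00025], -0.5, 1],
    [[0, 0, -0.0005], -1, 1],
    [[0, 0, -0.00075], -1.5, 1],
    [[0, 0, -0.001], -2, 1],
    [[0, 0, -0.001], -2, 1],
  ],
)

```text
time: 8.5
tool_pos: [0.4862, 0.0719, 0.0746]
ee_rot: [-3.141, 0.0, -0.09]
wrist_force: [2.7, 2.4, -12.8]
width: 0.021
finger_force: 30.0
```

```bash
python3 -c "
from h import *
from bench import robot
st(robot.get_obs())"
```

```text
{'time': 8.5, 'joint_positions': [0.0307, 0.022, 1.7031, 0.001, 1.4167, 1.6913], 'tool_pos': [0.4862, 0.0719, 0.0746], 'ee_rot': [-3.1407, 0.0003, -0.0899], 'wrist_force': [2.7019, 2.3735, -12.7724], 'wrist_torque': [0.4291, -0.3369, 0.0388], 'width': 0.021, 'finger_force': 29.9967}
```

Request:
carry_out(
  steps=[
    [[0, 0, -0.00025], -0.5, 1],
    [[0, 0, -0.0005], -1, 1],
    [[0, 0, -0.00075], -1.5, 1],
    [[0, 0, -0.001], -2, 1],
    [[0, 0, -0.00125], -2.5, 1],
    [[0, 0, -0.0015], -3, 1],
  ],
)

```text
time: 9.25
tool_pos: [0.4861, 0.0722, 0.076]
ee_rot: [-3.14, -0.0, 0.436]
wrist_force: [3.1, 2.8, -12.2]
width: 0.0214
finger_force: 30.0
```

Request:
carry_out(
  steps=[
    [[0, 0, -0.00025], -0.5, 1],
    [[0, 0, -0.0005], -1, 1],
    [[0, 0, -0.00075], -1.5, 1],
    [[0, 0, -0.001], -2, 1],
    [[0, 0, -0.00125], -2.5, 1],
    [[0, 0, -0.0015], -3, 1],
  ],
)

```text
time: 10.0
tool_pos: [0.4859, 0.0725, 0.0775]
ee_rot: [-3.14, -0.001, 0.959]
wrist_force: [0.6, 4.0, -11.4]
width: 0.021
finger_force: 30.0
```

Request:
carry_out(
  steps=[
    [[0, 0, -0.00025], -0.5, 1],
    [[0, 0, -0.0005], -1, 1],
    [[0, 0, -0.00075], -1.5, 1],
    [[0, 0, -0.001], -2, 1],
    [[0, 0, -0.00125], -2.5, 1],
    [[0, 0, -0.0015], -3, 1],
  ],
)

```text
time: 10.75
tool_pos: [0.4856, 0.0726, 0.0789]
ee_rot: [-3.14, -0.002, 1.483]
wrist_force: [0.8, 4.3, -12.3]
width: 0.0205
finger_force: 30.0
```

Request:
carry_out(
  steps=[
    [[0, 0, -0.00025], -0.5, 1],
    [[0, 0, -0.0005], -1, 1],
    [[0, 0, -0.00075], -1.5, 1],
    [[0, 0, -0.001], -2, 1],
  ],
)

```text
time: 11.25
tool_pos: [0.4854, 0.0726, 0.0799]
ee_rot: [-3.14, -0.003, 1.832]
wrist_force: [0.7, 3.4, -11.7]
width: 0.0208
finger_force: 30.0
```

```bash
python3 -c "
from h import *
from bench import robot
st(robot.get_obs())"
```

```text
{'time': 11.25, 'joint_positions': [0.0312, 0.0174, 1.6966, 0.0024, 1.4297, -0.2307], 'tool_pos': [0.4854, 0.0726, 0.0799], 'ee_rot': [-3.1402, -0.0028, 1.8323], 'wrist_force': [0.6923, 3.4183, -11.7157], 'wrist_torque': [0.6646, -0.0773, -0.0431], 'width': 0.0208, 'finger_force': 29.9955}
```

Request:
carry_out(
  steps=[
    [[0, 0, -0.00025], -0.5, 1],
    [[0, 0, -0.0005], -1, 1],
    [[0, 0, -0.00075], -1.5, 1],
    [[0, 0, -0.001], -2, 1],
  ],
)

```text
time: 11.75
tool_pos: [0.4851, 0.0725, 0.0809]
ee_rot: [-3.141, -0.003, 2.181]
wrist_force: [-0.4, 3.7, -11.3]
width: 0.021
finger_force: 30.0
```

```bash
python3 -c "
from h import *
from bench import robot
st(robot.get_obs())"
```

```text
{'time': 11.75, 'joint_positions': [0.0311, 0.0165, 1.6954, 0.0022, 1.4323, -0.5797], 'tool_pos': [0.4851, 0.0725, 0.0809], 'ee_rot': [-3.1406, -0.0033, 2.1813], 'wrist_force': [-0.4495, 3.675, -11.2942], 'wrist_torque': [0.665, -0.01, -0.0159], 'width': 0.021, 'finger_force': 29.9946}
```

Request:
carry_out(
  steps=[
    [[0, 0, 0.0004], 0, 1],
    [[0, 0, 0.0008], 0, 1],
    [[0, 0, 0.0012], 0, 1],
    [[0, 0, 0.0012], 0, 1],
  ],
)

```text
time: 12.25
tool_pos: [0.4855, 0.0723, 0.0804]
ee_rot: [-3.141, -0.002, 2.178]
wrist_force: [-2.2, 5.0, -8.2]
width: 0.0208
finger_force: 30.0
```

Request:
carry_out(
  steps=[
    [[0, 0, 0.0004], 0, 1],
    [[0, 0, 0.0008], 0, 1],
    [[0, 0, 0.0008], 0, 1],
  ],
)

```text
time: 12.62
tool_pos: [0.4855, 0.0723, 0.0797]
ee_rot: [-3.141, -0.002, 2.178]
wrist_force: [-1.9, 6.0, -8.7]
width: 0.0216
finger_force: 30.0
```

Request:
carry_out(
  steps=[
    [[0, 0, 0.0004], 0, 1],
    [[0, 0, 0.0006], 0, 1],
    [[0, 0, 0.0006], 0, 1],
  ],
)

```text
time: 13.0
tool_pos: [0.4855, 0.0723, 0.0792]
ee_rot: [-3.141, -0.002, 2.179]
wrist_force: [-2.7, 4.9, -6.6]
width: 0.0208
finger_force: 30.0
```

Request:
carry_out(
  steps=[
    [[0, 0, 0.0004], 0, 1],
    [[0, 0, 0.0006], 0, 1],
    [[0, 0, 0.0006], 0, 1],
  ],
)

```text
time: 13.38
tool_pos: [0.4855, 0.0723, 0.079]
ee_rot: [-3.141, -0.002, 2.179]
wrist_force: [-3.1, 5.7, -5.6]
width: 0.021
finger_force: 30.0
```

Request:
carry_out(
  steps=[
    [[0.0004, 0, -0.00025], -0.5, 1],
    [[0.0004, 0, -0.0005], -1, 1],
    [[0.0004, 0, -0.00075], -1.5, 1],
    [[0.0004, 0, -0.001], -2, 1],
    [[0.0004, 0, -0.00125], -2.5, 1],
    [[0.0004, 0, -0.0015], -3, 1],
  ],
)

```text
time: 14.12
tool_pos: [0.4853, 0.0721, 0.0804]
ee_rot: [-3.142, -0.002, 2.705]
wrist_force: [-3.7, 2.6, -4.9]
width: 0.0213
finger_force: 30.0
```

Request:
carry_out(
  steps=[
    [[0, 0, -0.00025], -0.5, 1],
    [[0, 0, -0.0005], -1, 1],
    [[0, 0, -0.0005], -1, 1],
  ],
)

```text
time: 14.5
tool_pos: [0.4852, 0.072, 0.0809]
ee_rot: [-3.142, -0.002, 2.876]
wrist_force: [-3.9, 4.7, -5.5]
width: 0.0214
finger_force: 30.0
```

```bash
python3 -c "
from h import *
from bench import robot
st(robot.get_obs())
s=robot.snapshot('scene');np.savez('s1.npz',**s)"
```

```text
{'time': 14.5, 'joint_positions': [0.0314, 0.0159, 1.696, 0.0005, 1.4313, -1.274], 'tool_pos': [0.4852, 0.072, 0.0809], 'ee_rot': [-3.1416, -0.0017, 2.8761], 'wrist_force': [-3.9382, 4.6661, -5.5082], 'wrist_torque': [0.7398, 0.7857, 0.0193], 'width': 0.0214, 'finger_force': 29.9973}
```

Request:
carry_out(
  steps=[
    [[0, 0, -0.00025], -0.5, 1],
    [[0, 0, -0.0005], -1, 1],
    [[0, 0, -0.0005], -1, 1],
  ],
)

```text
time: 14.92
tool_pos: [0.4852, 0.0719, 0.0814]
ee_rot: [3.142, -0.002, 3.05]
wrist_force: [-4.6, 3.3, -4.8]
width: 0.0208
finger_force: 30.0
```

```bash
python3 -c "
from h import *
from bench import robot
st(robot.get_obs())"
```

```text
{'time': 14.925, 'joint_positions': [0.0313, 0.0155, 1.6954, 0.0003, 1.4323, -1.4484], 'tool_pos': [0.4852, 0.0719, 0.0814], 'ee_rot': [3.1415, -0.0017, 3.0505], 'wrist_force': [-4.6054, 3.3411, -4.7645], 'wrist_torque': [0.6792, 0.8422, 0.0247], 'width': 0.0208, 'finger_force': 29.9973}
```

Request:
carry_out(
  steps=[
    [[0, 0, 0], 0, 0.3],
    [[0, 0, 0], 0, 0.3],
    [[0, 0, 0], 0, 0],
    [[0, 0, 0], 0, -0.3],
    [[0, 0, -0.02], 0, -0.5],
    [[0, 0, -0.05], 0, -0.7],
    [[0, 0, -0.08], 0, -0.7],
    [[0, 0, -0.08], 0, -0.7],
    [[0, 0, -0.08], 0, -0.7],
  ],
)

```text
time: 16.05
tool_pos: [0.4855, 0.0717, 0.1596]
ee_rot: [-3.141, -0.001, 3.052]
wrist_force: [-0.8, -0.2, -0.4]
width: 0.0798
finger_force: 0.0
```

Run:
```python
from h import *
from bench import robot
s=robot.snapshot("wrist");np.savez("w3.npz",**s)
o=robot.get_obs();st(o);P=cloud(s);v,u=np.mgrid[0:400,0:640]
p=proj(s,[.4863,.0718,.094]);print(p)
m=(P[...,2]>.084)&(P[...,2]<.105)&(np.hypot(u-p[0],v-p[1])<40)&(s["z_map"]>0)
print(m.sum(),np.median(P[m],0))
m=(P[...,2]>.059)&(P[...,2]<.072)&(np.hypot(P[...,0]-.576,P[...,1]-.0345)<.035)
print(m.sum(),P[m].mean(0))
m=(P[...,2]>.043)&(P[...,2]<.046)&(np.hypot(P[...,0]-.53,P[...,1]-.054)<.015);print("lid",np.median(P[m],0))
cv2.imwrite("pics/w3.png",s["image"][...,::-1])
```

```text
{'time': 16.1, 'joint_positions': [0.0311, -0.0298, 1.5827, -0.0, 1.5915, -1.4505], 'tool_pos': [0.4852, 0.0717, 0.159], 'ee_rot': [-3.1412, -0.0027, 3.0524], 'wrist_force': [0.3303, -0.228, 0.7182], 'wrist_torque': [0.0424, -0.0635, -0.0004], 'width': 0.0799, 'finger_force': 0.0}
[316.23964253 209.01977699]
737 [0.48409776 0.07178389 0.09370282]
457 [0.56876962 0.02574014 0.06424904]
lid [0.52995711 0.05414136 0.04498379]
```

View pics/w3.png

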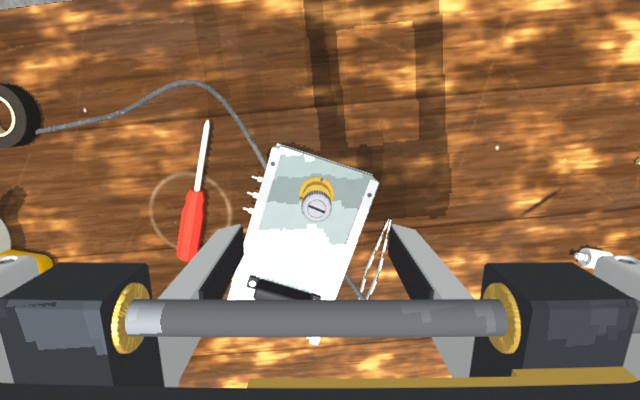

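The screw has stayed up by itself, with the head at (316,207) and its top at about 93.7 mm. That is a rise of about 15 mm, so I'll give it a small further wind towards the stop.

Request:
carry_out(
  steps=[
    [[0.0004, 0.0004, 0.03], 0, -0.4],
    [[0.0004, 0.0004, 0.06], 0, 0],
    [[0.0004, 0.0004, 0.078], 0, 0.2],
    [[0.0004, 0.0004, 0.078], 0, 0.4],
    [[0.0004, 0.0004, 0.078], 0, 1],
    [[0.0004, 0.0004, 0.078], 0, 1],
    [[0.0004, 0.0004, 0.078], 0, 1],
    [[0.0004, 0.0004, 0.078], 0, 1],
  ],
)

```text
time: 17.1
tool_pos: [0.4866, 0.072, 0.084]
ee_rot: [-3.142, 0.003, 3.052]
wrist_force: [0.8, -1.1, 3.7]
width: 0.021
finger_force: 30.0
```

Request:
carry_out(
  steps=[
    [[0, 0, -0.0002], -0.4, 1],
    [[0, 0, -0.0004], -0.8, 1],
    [[0, 0, -0.0006], -1.2, 1],
    [[0, 0, -0.0006], -1.2, 1],
  ],
)

```text
time: 17.6
tool_pos: [0.4866, 0.0722, 0.0843]
ee_rot: [-3.141, 0.002, -3.022]
wrist_force: [0.6, -1.0, 3.4]
width: 0.0209
finger_force: 30.0
```

```bash
python3 -c "
from h import *
from bench import robot
st(robot.get_obs())"
```

```text
{'time': 17.6, 'joint_positions': [0.032, 0.0131, 1.6917, 0.0, 1.4343, -1.6583], 'tool_pos': [0.4866, 0.0722, 0.0843], 'ee_rot': [-3.1414, 0.0025, -3.0221], 'wrist_force': [0.5569, -0.9546, 3.3786], 'wrist_torque': [-0.0616, -0.1724, -0.0074], 'width': 0.0209, 'finger_force': 30.001}
```

Request:
carry_out(
  steps=[
    [[0, 0, 0], 0, 0.4],
    [[0, 0, 0], 0, 0.2],
    [[0, 0, 0], 0, -0.1],
    [[0, 0, -0.03], 0, -0.3],
    [[0, 0, -0.06], 0, -0.4],
    [[0, 0, -0.09], 1, -0.4],
    [[-0.03, -0.016, -0.09], 2, -0.4],
    [[-0.06, -0.032, -0.09], 3, -0.4],
    [[-0.084, -0.047, -0.09], 4, -0.4],
    [[-0.084, -0.047, -0.09], 5, -0.4],
  ],
)

```text
time: 18.85
tool_pos: [0.5757, 0.0347, 0.1721]
ee_rot: [-3.14, -0.001, 2.382]
wrist_force: [-0.0, 0.5, 0.4]
width: 0.0655
finger_force: 0.0
```

Request:
carry_out(
  steps=[
    [[0, 0, 0], 1, -0.4],
    [[0, 0, 0], 2, -0.4],
    [[0, 0, 0], 3, -0.4],
    [[0, 0, 0], 4, -0.4],
    [[0, 0, 0], 5, -0.4],
    [[0, 0, 0], 6, -0.4],
    [[0, 0, 0], 7, -0.4],
    [[0, 0, 0], 7, -0.4],
  ],
)

```text
time: 19.85
tool_pos: [0.5745, 0.0357, 0.1729]
ee_rot: [-3.141, 0.0, 1.17]
wrist_force: [0.4, 0.7, 0.0]
width: 0.0661
finger_force: 0.0
```

Run:
```python
from h import *
from bench import robot
s=robot.snapshot("wrist");np.savez("w4.npz",**s)
o=robot.get_obs();st(o);P=cloud(s);v,u=np.mgrid[0:400,0:640]
m=(P[...,2]>.084)&(P[...,2]<.105)&(np.hypot(P[...,0]-.486,P[...,1]-.072)<.02)
print(m.sum(),np.median(P[m],0))
m=(P[...,2]>.061)&(P[...,2]<.070)&(np.hypot(P[...,0]-.576,P[...,1]-.0345)<.035)
print(m.sum(),P[m].mean(0));d=cv2.fitLine(P[m][:,:2].astype(np.float32),cv2.DIST_L2,0,.01,.01).ravel();print(d,np.degrees(np.arctan2(d[1],d[0])))
print(rel(o,[*d[2:],.052]),u[m].min(),u[m].max(),v[m].min(),v[m].max())
cv2.imwrite("pics/w4.png",s["image"][...,::-1])
```

```text
{'time': 19.9, 'joint_positions': [-0.0365, 0.1531, 1.362, 0.0001, 1.6273, 0.3638], 'tool_pos': [0.5745, 0.0357, 0.173], 'ee_rot': [-3.1408, 0.0002, 1.1705], 'wrist_force': [0.3465, 0.4512, -0.5627], 'wrist_torque': [-0.0198, 0.1259, 0.013], 'width': 0.0659, 'finger_force': 0.0}
726 [0.48861236 0.07247283 0.09447064]
796 [0.57647467 0.03477301 0.06612565]
[0.39836687 0.9172262  0.57647467 0.03477301] 66.52388
[-1.00e-04  2.30e-03  1.21e-01] 312 325 166 224
```

View pics/w4.png

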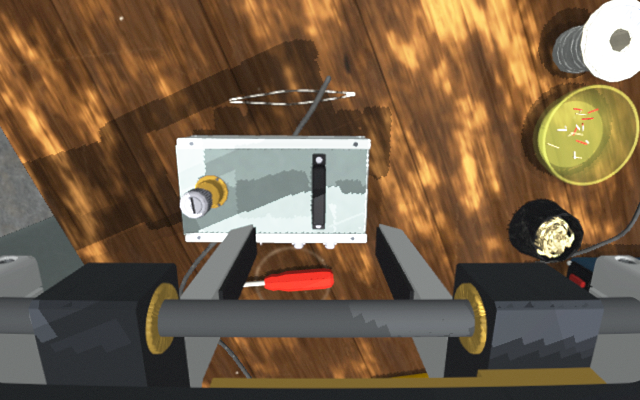

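The screw is parked with its head at (196,203), about 16 mm up. The bar at (319,190) is lined up with the jaws, so I'll descend and grip it.

Request:
carry_out(
  steps=[
    [[0, 0.0015, 0.03], 0, -0.3],
    [[0, 0.0015, 0.06], 0, -0.2],
    [[0, 0.0015, 0.09], 0, 0],
    [[0, 0.0015, 0.11], 0, 0.3],
    [[0, 0.0015, 0.12], 0, 0.5],
    [[0, 0.0015, 0.12], 0, 0.5],
  ],
)

```text
time: 20.65
tool_pos: [0.5757, 0.0351, 0.0528]
ee_rot: [-3.14, 0.0, 1.169]
wrist_force: [-0.0, 0.5, 1.2]
width: 0.0243
finger_force: 0.0
```

Request:
carry_out(
  steps=[
    [[0, 0, 0], 0, 1],
    [[0, 0, 0], 0, 1],
    [[0, 0, 0], 0, 1],
    [[0, 0, 0], 0, 1],
    [[0, 0, 0], 0, 1],
  ],
)

```text
time: 21.28
tool_pos: [0.5766, 0.0352, 0.0547]
ee_rot: [3.14, -0.001, 1.168]
wrist_force: [-0.6, 0.9, 5.2]
width: 0.012
finger_force: 30.0
```

Request:
carry_out(
  steps=[
    [[0, -0.001, 0], 0, 1],
    [[0, -0.002, 0], 0, 1],
    [[0, -0.004, 0], 0, 1],
    [[0, -0.005, 0], 0, 1],
    [[0, -0.005, 0], 0, 1],
  ],
)

```text
time: 21.9
tool_pos: [0.573, 0.0368, 0.0547]
ee_rot: [3.138, -0.001, 1.167]
wrist_force: [1.7, -0.1, 6.0]
width: 0.0113
finger_force: 30.0
```

Free: it moved 4 mm at about 2 N.

Request:
carry_out(
  steps=[
    [[0, -0.006, 0], 0, 1],
    [[0, -0.012, 0], 0, 1],
    [[0, -0.018, 0], 0, 1],
    [[0, -0.024, 0], 0, 1],
    [[0, -0.03, 0], 0, 1],
    [[0, -0.036, 0], 0, 1],
    [[0, -0.042, 0], 0, 1],
    [[0, -0.048, 0], 0, 1],
    [[0, -0.051, 0], 0, 1],
    [[0, -0.051, 0], 0, 1],
  ],
)

```text
time: 23.15
tool_pos: [0.5257, 0.0572, 0.0547]
ee_rot: [3.139, -0.001, 1.168]
wrist_force: [1.4, -0.1, 5.4]
width: 0.0116
finger_force: 30.0
```

Request:
carry_out(
  steps=[
    [[0, -0.001, 0], 0, 1],
    [[0, -0.002, 0], 0, 1],
    [[0, -0.003, 0], 0, 1],
    [[0, -0.003, 0], 0, 1],
  ],
)

```text
time: 23.65
tool_pos: [0.5233, 0.0582, 0.0547]
ee_rot: [3.138, -0.002, 1.168]
wrist_force: [1.4, 0.3, 5.7]
width: 0.0114
finger_force: 30.0
```

Request:
carry_out(
  steps=[
    [[0, -0.001, 0], 0, 1],
    [[0, -0.002, 0], 0, 1],
    [[0, -0.0025, 0], 0, 1],
    [[0, -0.0025, 0], 0, 1],
  ],
)

```text
time: 24.15
tool_pos: [0.5215, 0.0589, 0.0547]
ee_rot: [3.137, -0.002, 1.167]
wrist_force: [2.6, -1.5, 6.3]
width: 0.0119
finger_force: 30.0
```

Request:
carry_out(
  steps=[
    [[0, -0.0005, 0], 0, 1],
    [[0, -0.0005, 0], 0, 1],
    [[0, -0.0005, 0], 0, 1],
  ],
)

```text
time: 24.52
tool_pos: [0.5215, 0.059, 0.0547]
ee_rot: [3.136, -0.002, 1.167]
wrist_force: [5.4, -1.8, 5.1]
width: 0.0117
finger_force: 30.0
```

At the stop: force is rising with no motion. I'll release gently and lift.

Request:
carry_out(
  steps=[
    [[0, 0.0003, 0], 0, 1],
    [[0, 0.0003, 0], 0, 0.6],
    [[0, 0.0003, 0], 0, 0.4],
    [[0, 0.0003, 0], 0, 0.3],
    [[0, 0.0003, -0.03], 0, 0.2],
    [[0, 0.0003, -0.07], 0, 0],
    [[0, 0.0003, -0.12], 0, -0.2],
    [[0, 0.0003, -0.15], 0, -0.3],
    [[0, 0.0003, -0.15], 0, -0.3],
  ],
)

```text
time: 25.65
tool_pos: [0.5205, 0.0594, 0.2058]
ee_rot: [3.137, -0.002, 1.168]
wrist_force: [0.0, -0.8, 0.2]
width: 0.0613
finger_force: 0.0
```

Run:
```python
from h import *
from bench import robot
s=robot.snapshot("wrist")
o=robot.get_obs();st(o);P=cloud(s)
m=(P[...,2]>.084)&(P[...,2]<.105)&(np.hypot(P[...,0]-.431,P[...,1]-.096)<.025)
print(m.sum(),np.median(P[m],0))
m=(P[...,2]>.061)&(P[...,2]<.070)&(np.hypot(P[...,0]-.5213,P[...,1]-.0584)<.035);b=P[m].mean(0)
print(m.sum(),b,np.hypot(*(b[:2]-[.5765,.0348])))
cv2.imwrite("pics/w5.png",s["image"][...,::-1])
```

```text
{'time': 25.7, 'joint_positions': [0.0052, 0.0263, 1.4389, 0.0002, 1.6758, 0.4084], 'tool_pos': [0.5194, 0.0594, 0.2033], 'ee_rot': [3.1411, -0.0004, 1.1677], 'wrist_force': [0.0855, -0.28, -0.3706], 'wrist_torque': [-0.077, 0.1025, 0.0222], 'width': 0.0609, 'finger_force': 0.0}
577 [0.43322383 0.09612279 0.09446636]
684 [0.52097179 0.05814603 0.06597832] 0.0602363606138179
```

View pics/w5.png

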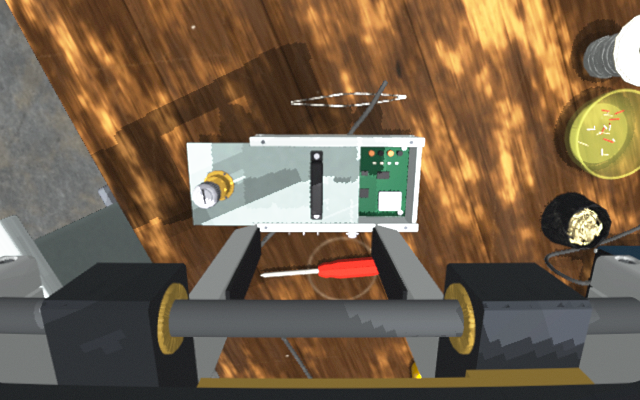

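The lid is open 60 mm with the board showing at (385,180). The screw is still parked, its head at (207,192) and its top at 94.5 mm. Handing in.

```bash
python3 -c "
from bench import robot
print(robot.close_job())"
```

```text
the job is handed in; nothing more can be done
None
```

The job is handed in at about 26 s of robot time: the screw is parked about 16 mm up, the lid is slid fully open to its stop (60 mm) with the circuit board showing, and the gripper is clear of everything.

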